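# Free the boxed-in dressing cup and nest it with its mate

## Task

A steel dressing cup has ended up in the back corner of the black caddy, boxed in by the pepper mill, the soy bottle and the clip-top jar. Stand those three on the round green board, nest the cup in the matching steel cup on the brown tray (not in the white ramekin or the blue square dish, which it does not fit: leave those and the matching cup where they are), then put mill, bottle and jar back in the caddy, each upright on the spot it came from. Set things down rather than dropping them, and knock none of them over.

Things in the scene. Friction and masses are not known exactly. Their poses are not given: they have to be found in the camera images.
- mill: Pepper mill of brown wood, 165 mm tall, foot 54 mm across, 0.3 kg, in the caddy row without the cup. Origin: centre of underside, z up. Wood up to 131 mm, thin stem, then the rigid steel ratchet bar at heights 139 to 165 mm: 76 mm long along its x, 14 mm wide along its y. Lift it by the bar, pinched across its y.
- bottle: Dark brown soy bottle, white label band, red cap; 173 mm tall, body 54 mm across up to 88 mm height, neck 25 mm; the cap, 32 mm across at heights 146 to 173 mm, is the place to grip. 0.36 kg. Origin: centre of underside, z up. In the caddy, 68 mm from the mill; the two may swap places.
- jar: Clip-top glass jar, beige contents, orange seal, 98 mm tall, 0.4 kg. Origin: centre of underside, z up. Body 60 mm across; lid 62 mm across at heights 78 to 98 mm, gripped across its own y. Clip (-x side) and hinge (+x side) reach 36 mm from the axis at heights 65 to 93 mm. In the caddy in front of the cup, hinge 6 mm from it.
- cup: Steel stacking cup to fetch: round, open; cone from 36 mm across at the foot to 52 mm at 28 mm height, flat shoulder there, upright collar 60 mm across from 28 to 40 mm (its rim), wall 2 mm, 80 g. Origin: centre of underside, z up. In the caddy's +x +y corner, 31 mm off the +x wall, 8 mm off the +y wall, so grip the collar across the caddy's x.
- mate: The matching steel cup, loose on the brown tray, same shape as the cup (collar 60 mm across, 56 mm inside, foot 36 mm, 40 mm tall), 100 g. Origin: centre of underside, z up. A cup nested in it rests with its shoulder on this one's rim, its origin 12 mm higher, its collar just above this one's.
- ramekin: White fluted porcelain ramekin on the tray, straight thick sides, 64 mm across, 34 mm tall, does not nest with the cup; leave it. Origin: centre of underside.
- dish: Blue square ceramic dish on the tray, 60 x 60 mm, 30 mm tall, does not nest with the cup; leave it. Origin: centre of underside.
- caddy: Black open caddy, fixed, 200 mm along its x (away from the robot), 146 mm along its y, walls 55 mm high, 3 mm thick, lip 7 mm outward at the top, floor 3 mm thick. Origin: centre of underside. In it stand the cup (back) and jar (front) at y +32 mm, mill and bottle at y -33 mm.
- board: Round green plastic board, fixed, 260 mm across, 14 mm thick, left or right of the caddy; the side area. Origin: centre of underside. Things stood with their axis up to 115 mm from its centre count as on it.
- tray: Brown tray, fixed, on the caddy's other side, 270 mm along its x, 110 mm along its y, floor 6 mm thick, rim 12 mm high. Origin: centre of underside. On it matching cup, ramekin and dish stand in a row along its x, about 80 mm apart, in any order.
Things that resemble listed ones, but are neither listed nor needed, are in the scene too. What is shaped like the cup but purple or red is not meant.

How it is judged:
On the way, in this order (a step that is already met when the one before it is completed fails the run):
1. mill, bottle and jar all stand released on the round board while the cup is still in its corner (horizontal distance between each of mill, bottle, jar and board below 0.115 m and z of mill in the frame of board between 0.009 and 0.019 m and contact force between the fingers and mill below 0.3 N and linear speed of each of mill, bottle, jar below 0.02 m/s and angle between each of mill, bottle, jar's own z axis and vertical below 0.1 rad and z of bottle in the frame of board between 0.009 and 0.019 m and contact force between the fingers and bottle below 0.3 N and z of jar in the frame of board between 0.009 and 0.019 m and contact force between the fingers and jar below 0.3 N and distance of cup from where it was at the start of the episode below 0.02 m), for 0.2 s.
2. the cup is nested, upright and released, in the matching steel cup (horizontal distance between cup and mate below 0.006 m and z of cup in the frame of mate between 0.009 and 0.016 m and contact force between the fingers and cup below 0.3 N and distance of mate from where it was at the start of the episode below 0.03 m and linear speed of each of cup, mate below 0.02 m/s and angle between each of cup, mate's own z axis and vertical below 0.1 rad), for 0.2 s.
At the end, for the whole second after the job is handed in: Mill, bottle and jar stand upright (0.1 rad), each within 15 mm of where it started; the cup is nested in the matching cup (axes within 6 mm, origin 9 to 16 mm above its origin, upright), which is within 30 mm of where it started; all released and at rest (all of step 2 and distance of each of mill, bottle, jar from where it was at the start of the episode below 0.015 m and contact force between the fingers and mill below 0.3 N and linear speed of each of mill, bottle, jar below 0.02 m/s and angle between each of mill, bottle, jar's own z axis and vertical below 0.1 rad and contact force between the fingers and bottle below 0.3 N and contact force between the fingers and jar below 0.3 N); the robot touches nothing.
It fails at once if mill, bottle or jar is knocked over (tilted more than 0.5 rad) (angle between any of mill, bottle, jar's own z axis and vertical above 0.5 rad).
It fails at once if the ramekin or the dish is moved more than 30 mm (distance of any of ramekin, dish from where it was at the start of the episode above 0.03 m).
It fails at once if mill, bottle, jar or cup is dropped: it falls faster than 0.5 m/s (about 13 mm) with no finger on it ((contact force between the fingers and mill below 0.05 N and linear speed of mill above 0.5 m/s) or (contact force between the fingers and bottle below 0.05 N and linear speed of bottle above 0.5 m/s) or (contact force between the fingers and jar below 0.05 N and linear speed of jar above 0.5 m/s) or (contact force between the fingers and cup below 0.05 N and linear speed of cup above 0.5 m/s)).
It also fails if it takes over 136 s, if anything falls off the work surface, if the arm or the gripper's body presses on something with over 40 N, if the wrist force passes 120 N, or if a joint passes its speed limit or range.

## Robot

A 6-joint arm with a two-finger parallel gripper is mounted at the origin on the work surface. World frame = base frame: x ahead of the robot, y to its left, z up, the work surface at z = 0. Lengths are in m, angles in rad, forces in N, time in s.
With the tool pointing down it reaches from about 0.325 to 0.9 m from the base axis. Payload 6.1 kg.
Tool frame: the origin (TCP) lies midway between the tips of the shut fingers; the grasp point (between the pads) lies 19 mm behind it; z points along the fingers, y is the line along which they close (so a half turn about z gives the same grasp; the last joint's range is limited). The gripper opens to 85 mm and grips with 20 to 120 N. Pads are 22 mm wide; open, the fingers measure 114 mm over their backs; the gripper's body (76 mm by 85 mm) begins 54 mm behind the grasp point. The pads swing forward as they close: fully open they stand 13 mm farther back than shut.
Start: joints at [-1.254, 0.22, 1.526, -0, 1.395, -0.126], TCP at [0.268, -0.565, 0.231] pointing down, gripper open.
Joint ranges: [-2.98, 2.98], [-0.91, 2.08], [0.09, 2.57], [-1.24, 4.39], [0.2, 2.65], [-2.68, 2.68]. Speed limits (rad/s): [2.57, 2.57, 3.01, 3.14, 3.14, 3.14].

## Interface

Orientations are given as [roll, pitch, yaw] about the fixed x, y, z axes, in that order (R = Rz(yaw) Ry(pitch) Rx(roll)).
In Python, from plant import movep, move_l, set_joints, gripper_to, hold, inverse_kinematics, observe, get_image, get_calibration, Unreachable, job_done gives the robot as it stands. Calls block until the motion is done:
- movep(position, orientation): joint-space move of the TCP to a pose.
- move_l(position, feed=0.15, rotation=None, max_force=None): straight line of the TCP; rotation=None keeps the orientation; feed is the mean speed in m/s. With max_force (N) it stops when the force on the tool has changed by that much, and returns True; else False.
- set_joints(angles): joint-space move.
- gripper_to(opening, f_grip=None): finger opening in m; f_grip is the grip in N (None keeps the last); returns when the fingers have stopped.
- hold(seconds).
- inverse_kinematics(position, orientation): joint angles nearest the present ones, or None.
- observe(): the state.
- get_image(name): name is "scene" or "top" or "wrist"; returns (picture, depth): 420x560x3 uint8, red, green, blue; 420x560 float32, m along the optical axis (not along the pixel's ray), 0 where there is no reading.
- get_calibration(name): a dict with "intrinsics" (3x3 intrinsics, pixels), "world_from_camera" (4x4, takes a point from camera to world coordinates). Camera axes: x right, y down, z forward; pixel columns grow to the right and rows downward; lengths in m; the calibration is good to about 2 mm. A picture is of the moment at which its call begins: read the wrist's pose just before it. get_calibration takes no time and is no camera call; for the wrist camera it gives the pose at the moment of the call.
A pose or a line that the arm cannot do raises Unreachable and nothing moves.
- job_done(): hands the job in; it is judged then, once.
The state is a dict: "time_s": time; "q": joint angles; "joint_velocities": joint speeds; "joint_torque": joint torques, N m; "eef_pos": TCP position; "tcp_rot": TCP orientation; "ft_force": force on the tool from outside, world axes, zero at the start; "torque": the same for the moment, N m; "opening": finger opening in m; "grasp_force": force on a finger pad.
Only numpy, scipy, OpenCV 4.12 (cv2) and the standard library are available. Lean on these libraries where they do the work, as an engineer would, in place of code of your own. Each camera call takes 0.05 s, during which the arm holds its last target. There are 200 camera calls.

## Working session

There is one attempt and no reset: what is moved stays moved. The work goes in short steps, each a Python script; the robot and the scene stay as the last script left them, time stands still between calls to the robot, and variables do not carry over. Pictures are saved under pics/ and viewed, at most 14 in all, crops included, and the job is handed in when it is done.

```bash
ls; mkdir -p pics; python3 - <<'E'
from plant import *
import cv2,numpy as np
o=observe(); print(o)
for n in("top","scene"):
    p,d=get_image(n); c=get_calibration(n)
    cv2.imwrite(f"pics/{n}0.png",p[:,:,::-1]); np.savez(f"{n}0.npz",p=p,d=d,K=c["intrinsics"],T=c["world_from_camera"])
    print(n,c, (d>0).mean())
E
```

```text
pics
{'time_s': 0.0, 'q': array([-1.25412966e+00,  2.21236911e-01,  1.52760951e+00, -2.68155433e-05,
        1.39470701e+00, -1.26118623e-01]), 'joint_velocities': array([ 0.00040901,  0.00159856,  0.0004568 , -0.00020366, -0.00191603,
        0.00114578]), 'joint_torque': array([ 2.00796649e-04, -4.96898997e+01, -3.89396024e+01, -3.45506714e-04,
        1.08208449e-02, -1.34370552e-05]), 'eef_pos': array([ 0.26757326, -0.56415411,  0.23019341]), 'tcp_rot': array([-3.13964413e+00, -2.20453202e-04,  4.42789796e-01]), 'ft_force': array([ 0.07689069,  0.12853057, -0.4131199 ]), 'torque': array([ 0.02470069,  0.04289266, -0.01381612]), 'grasp_force': 0.0, 'opening': 0.08524771537268219}
top {'intrinsics': array([[461.76225201,   0.        , 281.49419968],
       [  0.        , 461.76225201, 210.2257129 ],
       [  0.        ,   0.        ,   1.        ]]), 'world_from_camera': array([[-1.86109538e-02, -9.98943548e-01,  4.20168987e-02,
         4.71944697e-01],
       [-9.99728150e-01,  1.91830043e-02,  1.32528593e-02,
         7.54818475e-04],
       [-1.40448687e-02, -4.17588280e-02, -9.99029000e-01,
         1.15675979e+00],
       [ 0.00000000e+00,  0.00000000e+00,  0.00000000e+00,
         1.00000000e+00]])} 0.9958205782312926
scene {'intrinsics': array([[419.31046801,   0.        , 277.17853312],
       [  0.        , 419.31046801, 208.16501385],
       [  0.        ,   0.        ,   1.        ]]), 'world_from_camera': array([[-0.66291295,  0.54595769, -0.51232472,  1.04929583],
       [ 0.74862879,  0.49256072, -0.44377795,  0.44298091],
       [ 0.01006704, -0.67772719, -0.73524453,  0.75438217],
       [ 0.        ,  0.        ,  0.        ,  1.        ]])} 0.9961904761904762
```

View pics/top0.png

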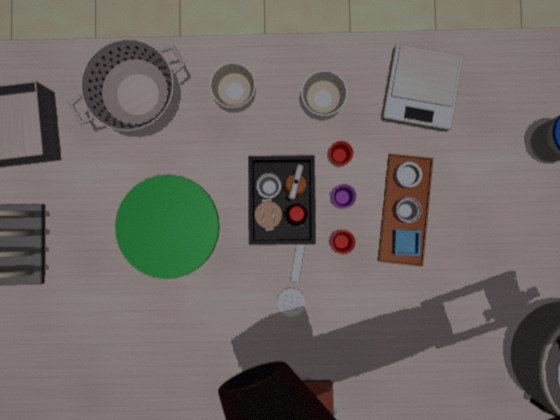

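View pics/scene0.png

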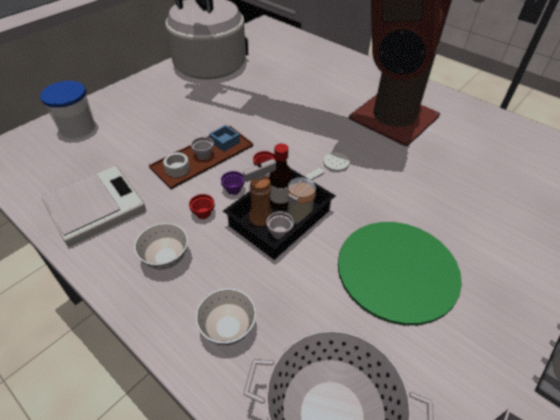

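The top view shows the caddy near (282,200), the board at (168,226) and the tray at (406,210). Red and purple decoy cups sit between the caddy and the tray. The mate could be the cup at (409,175) or the one at (407,210), so I'll enlarge both.

```bash
python3 - <<'E'
import cv2,numpy as np
p=cv2.imread("pics/top0.png")
a=cv2.resize(p[148:252,240:325],None,fx=5.7,fy=5.7,interpolation=cv2.INTER_CUBIC)
b=cv2.resize(p[148:252,375:438],None,fx=5.7,fy=5.7,interpolation=cv2.INTER_CUBIC)
o=np.hstack([a,b])[:, :800]; o=cv2.convertScaleAbs(o,alpha=1.4,beta=15); print(o.shape)
cv2.imwrite("pics/crop1.png",o)
E
```

```text
(593, 800, 3)
```

View pics/crop1.png

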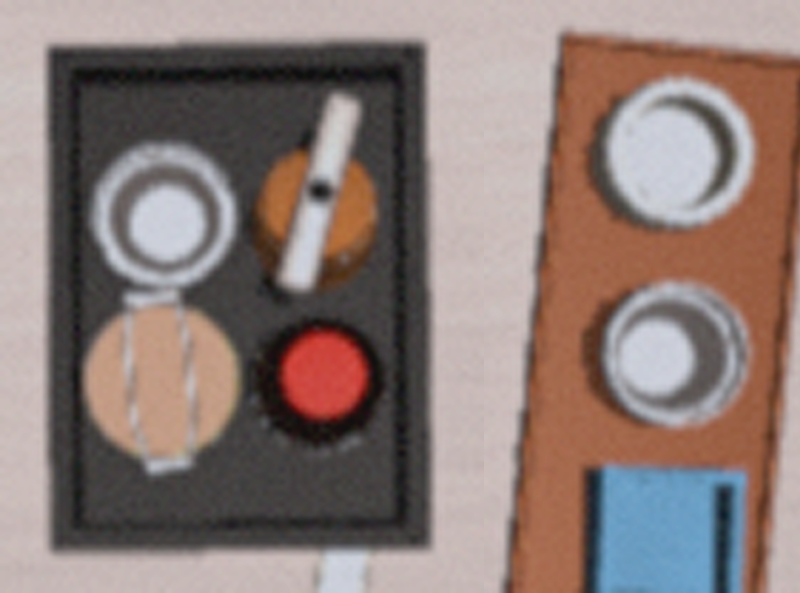

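The crop settles it. (409,175) is the ramekin: thick matte wall and a wide flat floor. (407,210) is steel with a thin collar, an inner shoulder ring and a small foot, which is the same look as the cup in the caddy at (269,187), so that is the mate. The blue dish is at (407,243). Next I'll locate everything by depth slabs.

```bash
cat > loc.py <<'E'
import numpy as np,cv2
def cloud(d,K,T):
    v,u=np.indices(d.shape); P=np.stack([(u-K[0,2])/K[0,0]*d,(v-K[1,2])/K[1,1]*d,d],-1)
    W=P@T[:3,:3].T+T[:3,3]; W[d<=0]=np.nan; return W
def ray(uv,z,K,T):
    r=T[:3,:3]@np.linalg.solve(K,[uv[0],uv[1],1.]); return T[:3,3]+r*(z-T[2,3])/r[2]
E
python3 - <<'E'
from loc import *
f=np.load("top0.npz");p,d,K,T=[f[k] for k in"pdKT"];W=cloud(d,K,T)
def win(u0,u1,v0,v1): m=np.zeros(d.shape,bool);m[v0:v1,u0:u1]=1;return m
def rep(n,m,z):
    m=m.astype(np.uint8); k,l,s,c=cv2.connectedComponentsWithStats(m)
    i=1+np.argmax(s[1:,4]); m=(l==i); ct=max(cv2.findContours(m.astype(np.uint8),0,2)[0],key=cv2.contourArea)
    R=cv2.minAreaRect(ct); el=cv2.fitEllipse(ct); uv=el[0]
    print(n,s[i],"cent",c[i].round(1),ray(c[i],z,K,T).round(4),"ell",np.round(uv,1),np.round(el[1],1),ray(uv,z,K,T).round(4),"medz",np.nanmedian(W[m][:,2]).round(4))
    return ct
z=W[...,2]
ct=rep("bar",win(280,312,155,210)&(z>.155),.168); 
q=np.array([ray(x,.168,K,T)[:2] for x in ct[:,0].astype(float)]); e=cv2.minAreaRect(q.astype(np.float32)*1000); print(e)
rep("cap",win(280,315,198,232)&(z>.16),.176)
rep("lid",win(250,287,195,235)&(z>.085)&(z<.13),.101)
hsv=cv2.cvtColor(p,cv2.COLOR_RGB2HSV)
rep("board",(hsv[...,0]>40)&(hsv[...,0]<80)&(hsv[...,1]>120),.014)
rep("cuprim",win(252,286,172,199)&(z>.03)&(z<.06),.043)
rep("mate",win(390,425,195,225)&(z>.03)&(z<.07),.046)
rep("ramekin",win(390,428,158,192)&(z>.03)&(z<.07),.040)
ct=rep("dish",win(390,425,225,258)&(z>.026)&(z<.07),.036)
m=win(235,330,140,260)&(hsv[...,2]<85)
ct=rep("caddy",m,.055); q=np.array([ray(x,.055,K,T)[:2] for x in ct[:,0].astype(float)]); print(cv2.minAreaRect((q*1000).astype(np.float32)))
m=(hsv[...,0]<14)&(hsv[...,1]>110)&win(370,440,145,275)
ct=rep("tray",m,.012);q=np.array([ray(x,.012,K,T)[:2] for x in ct[:,0].astype(float)]); print(cv2.minAreaRect((q*1000).astype(np.float32)))
print("table z",np.nanmedian(z[win(330,370,60,120)]), "clip ends")
for uv in((263,174),(268,216)):pass
E
```

```text
bar [289 165  14  35 222] cent [295.6 181.8] [ 0.5741 -0.0177  0.168 ] ell [295.7 181.7] [ 6.3 43.1] [ 0.5742 -0.0177  0.168 ] medz 0.1679
((574.158447265625, -17.69416046142578), (13.75723934173584, 75.77980041503906), 73.67382049560547)
cap [289 207  15  15 172] cent [296.3 213.7] [ 0.5053 -0.0175  0.176 ] ell [296.3 213.7] [13.9 14.3] [ 0.5053 -0.0175  0.176 ] medz 0.1763
lid [255 199  27  32 608] cent [267.8 214.3] [0.5075 0.0463 0.101 ] ell [267.7 214.4] [25.3 29.5] [0.5075 0.0465 0.101 ] medz 0.1014
board [ 116  175  103  103 8270] cent [166.6 226.2] [0.4858 0.3017 0.014 ] ell [166.7 226.2] [101.1 102.4] [0.4858 0.3017 0.014 ] medz 0.0148
cuprim [256 174  25  25 192] cent [268.2 185. ] [0.5805 0.0465 0.043 ] ell [268.4 185.7] [23.9 24.2] [0.5787 0.046  0.043 ] medz 0.0343
mate [395 198  27  25 239] cent [409.2 209.7] [ 0.5141 -0.2908  0.046 ] ell [407.9 209.9] [24.5 25.1] [ 0.5136 -0.2878  0.046 ] medz 0.0376
ramekin [396 162  26  26 255] cent [408.5 174.4] [ 0.5997 -0.2932  0.04  ] ell [408.5 174.6] [25.  25.5] [ 0.5993 -0.2932  0.04  ] medz 0.0395
dish [394 230  27  26 244] cent [407.6 242.3] [ 0.4357 -0.2872  0.036 ] ell [407.  242.8] [28.1 31.3] [ 0.4346 -0.2858  0.036 ] medz 0.0359
caddy [ 248  155   68   90 4299] cent [283.  200.1] [0.5423 0.0113 0.055 ] ell [281.7 197.1] [ 72.3 120.5] [0.5497 0.0144 0.055 ] medz 0.0065
((544.2041015625, 14.952995300292969), (160.1941375732422, 213.12762451171875), 89.10726165771484)
tray [ 378  154   55  112 2777] cent [403.4 208.5] [ 0.5186 -0.2856  0.012 ] ell [405.2 209.9] [ 49.  145.2] [ 0.5151 -0.2898  0.012 ] medz 0.0067
((516.822509765625, -289.9202880859375), (108.60765075683594, 265.63739013671875), 82.6689682006836)
table z 0.000917138967342801 clip ends
```

```bash
cat > arm.py <<'E'
from plant import *
import numpy as np
pi=np.pi
def rot(y): return [pi,0,y]
def say(t):
    o=observe(); print(t,"t",round(o["time_s"],1),"tcp",np.round(o["eef_pos"],4),"open",round(o["opening"],4),"gf",round(o["grasp_force"],1),"F",np.round(o["ft_force"],1))
def above(xy,z,yaw,feed=.3): move_l([*xy,z],feed=feed,rotation=rot(yaw))
def pick(xy,z,zs,grip):          # already above
    move_l([*xy,z],feed=.15); gripper_to(grip[0],f_grip=grip[1]); say("gripped")
    move_l([*xy,zs],feed=.2); say("lifted")
def place(xy,z,zs,opening):      # z = expected TCP height at touch
    move_l([*xy,z+.008],feed=.2)
    hit=move_l([*xy,z-.003],feed=.03,max_force=5); say(f"touch {hit}, expected z {z:.4f}")
    gripper_to(opening); hold(.2)
    move_l([*xy,zs],feed=.2)
MILL,BOT,JAR,CUP,MATE=(.5742,-.0177),(.5053,-.0175),(.5075,.0465),(.579,.0465),(.5135,-.2895)
BM,BB,BJ=(.572,.302),(.487,.302),(.402,.302)
YM,YJ=-.284,.087
E
python3 - <<'E'
from arm import *
for n,a,z,y in[("mill",MILL,.27,YM),("mill",MILL,.143,YM),("bm",BM,.27,YM),("bot",BOT,.27,0),("bb",BB,.15,0),("jar",JAR,.066,YJ),("bj",BJ,.08,YJ),("bj",BJ,.2,YJ)]+[(m,b,z,s*pi/2) for m,b in(("cup",CUP),("mate",MATE)) for z in(.02,.15) for s in(1,-1)]:
    q=inverse_kinematics([*a,z],rot(y)); print(n,z,round(y,2),None if q is None else np.round(q,2))
movep([*MILL,.24],rot(YM)); say("above mill")
pick(MILL,.143,.268,(0,40))
E
```

```text
mill 0.27 -0.28 [-0.17  0.08  1.61 -0.    1.45  1.69]
mill 0.143 -0.28 [-0.17  0.18  1.75 -0.    1.22  1.69]
bm 0.27 -0.28 [ 0.36  0.25  1.42 -0.    1.47  2.22]
bot 0.27 0 [-0.19 -0.09  1.78 -0.    1.45  1.38]
bb 0.15 0 [ 0.42  0.17  1.74 -0.    1.23  1.99]
jar 0.066 0.09 [-0.06  0.13  1.96 -0.    1.05  1.42]
bj 0.08 0.09 [ 0.49  0.1   1.97 -0.    1.07  1.97]
bj 0.2 0.09 [ 0.49 -0.05  1.87 -0.    1.32  1.97]
cup 0.02 1.57 [-0.06  0.36  1.79 -0.    0.99 -0.06]
cup 0.02 -1.57 None
cup 0.15 1.57 [-0.06  0.19  1.72 -0.    1.23 -0.06]
cup 0.15 -1.57 None
mate 0.02 1.57 [-0.65  0.38  1.76  0.    1.   -0.65]
mate 0.02 -1.57 [-0.65  0.38  1.76 -0.    1.    2.49]
mate 0.15 1.57 [-0.65  0.21  1.7   0.    1.23 -0.65]
mate 0.15 -1.57 [-0.65  0.21  1.7  -0.    1.23  2.49]
above mill t 2.3 tcp [ 0.5742 -0.0184  0.24  ] open 0.0851 gf 0.0 F [-0.5  0.4  0.2]
gripped t 3.8 tcp [ 0.5744 -0.0178  0.1433] open 0.0132 gf 41.4 F [-1.  -1.7  2.5]
lifted t 4.6 tcp [ 0.5733 -0.0175  0.2661] open 0.0133 gf 40.8 F [-0.  -0.2 -3.3]
```

```bash
python3 - <<'E'
from arm import *
above(BM,.268,YM); place(BM,.154,.25,.08)
above(BOT,.25,0); pick(BOT,.143,.268,(0,40))
above(BB,.268,0); place(BB,.154,.25,.08)
say("x")
import cv2
p,d=get_image("top"); cv2.imwrite("pics/top1.png",p[:,:,::-1]); c=get_calibration("top"); np.savez("top1.npz",p=p,d=d,K=c["intrinsics"],T=c["world_from_camera"])
E
```

```text
touch True, expected z 0.1540 t 6.8 tcp [0.5732 0.3023 0.1541] open 0.0129 gf 42.1 F [-0.3  0.3  3.9]
gripped t 10.9 tcp [ 0.5059 -0.0178  0.1438] open 0.0312 gf 39.7 F [ 0.3 -1.2  3.6]
lifted t 11.7 tcp [ 0.5042 -0.0172  0.266 ] open 0.0312 gf 40.0 F [-0.1  0.1 -4.8]
touch True, expected z 0.1540 t 14.0 tcp [0.4885 0.3018 0.1545] open 0.031 gf 40.9 F [ 1.5 -2.   4.5]
x t 15.3 tcp [0.4866 0.3018 0.249 ] open 0.08 gf 0.0 F [ 0.   0.4 -0.5]
```

View pics/top1.png

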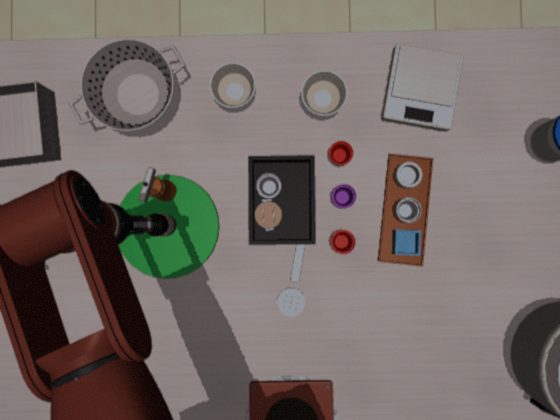

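The mill is standing on the board at (155,187). The bottle is under the gripper, and the cup and jar haven't moved. Next: the jar, then a table touch at 60 mm opening to find the real tip height for gripping the cup.

```bash
python3 - <<'E'
from arm import *
import cv2
above(JAR,.25,YJ); gripper_to(.085); pick(JAR,.066,.19,(0,50))
above(BJ,.19,YJ); place(BJ,.077,.2,.085)
T=(.54,.133)
above(T,.12,pi/2); gripper_to(.06); move_l([*T,.02],feed=.2)
hit=move_l([*T,-.02],feed=.03,max_force=4); say(f"table {hit}")
move_l([*T,.14],feed=.2); 
o=observe(); Tw=get_calibration("wrist")["world_from_camera"]
for n in("top","scene"):
    p,d=get_image(n); cv2.imwrite(f"pics/{n}2.png",p[:,:,::-1]); c=get_calibration(n); np.savez(f"{n}2.npz",p=p,d=d,K=c["intrinsics"],T=c["world_from_camera"])
E
```

```text
gripped t 18.4 tcp [0.5085 0.0463 0.0673] open 0.0607 gf 53.8 F [-0.6 -1.4  6.1]
lifted t 19.1 tcp [0.5063 0.0466 0.1882] open 0.0604 gf 55.0 F [ 0.3 -0.2 -3.5]
touch True, expected z 0.0770 t 21.2 tcp [0.4035 0.302  0.0777] open 0.0605 gf 55.9 F [ 1.2 -2.9  3.2]
table True t 26.1 tcp [ 0.5398  0.133  -0.005 ] open 0.06 gf 3.6 F [-1.9  0.6  7.2]
```

View pics/scene2.png

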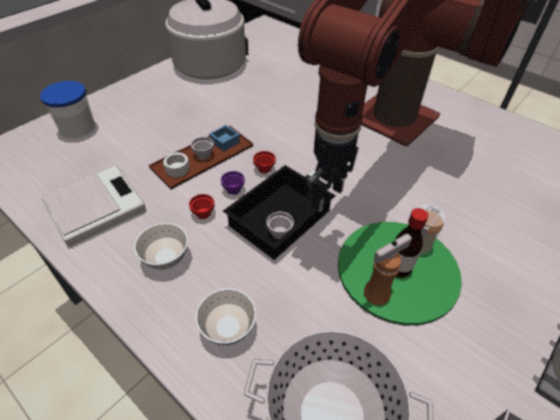

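The scene view shows mill, bottle and jar upright on the green board at (380,280), (410,245) and (432,230), with the cup still in its corner at (280,222). The table touch puts the tips 5 mm above TCP at 60 mm opening. Now I'll grip the cup by its collar only.

```bash
python3 - <<'E'
from arm import *
import cv2
above(CUP,.12,pi/2); gripper_to(.076); pick(CUP,.0275,.15,(0,30))
above((.53,-.2),.15,pi/2)
hold(.2);say("carry")
p,d=get_image("wrist"); cv2.imwrite("pics/w3.png",p[:,:,::-1])
p,d=get_image("scene"); cv2.imwrite("pics/s3.png",cv2.resize(p[100:240,120:380,::-1],None,fx=3,fy=3,interpolation=2))
E
```

```text
gripped t 28.9 tcp [0.5804 0.0465 0.0296] open 0.0591 gf 31.9 F [-1.7 -0.7  5.5]
lifted t 29.7 tcp [0.5782 0.0465 0.1489] open 0.0589 gf 32.4 F [-0.1 -0.1 -0.9]
carry t 30.9 tcp [ 0.5303 -0.1985  0.1499] open 0.0588 gf 32.4 F [ 0.2 -0.4 -1.9]
```

View pics/s3.png

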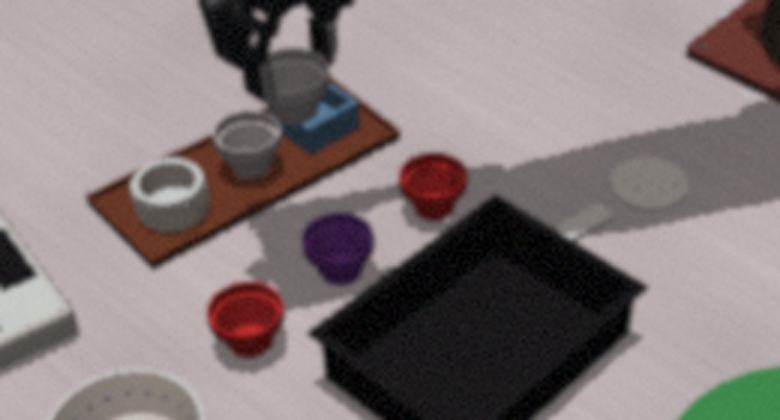

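View pics/w3.png

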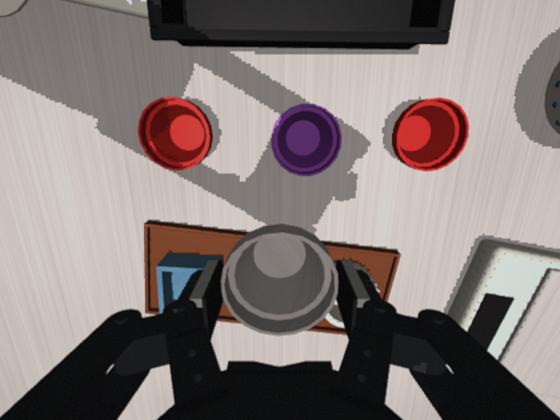

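The cup (280,280 in the wrist view) is held level and centred by its collar. The mate is the middle cup on the tray, at crop pixel (248,145). Now I'll nest it.

```bash
python3 - <<'E'
from arm import *
import cv2
above(MATE,.12,pi/2,.2); move_l([*MATE,.078],feed=.15)
hit=move_l([*MATE,.0415],feed=.03,max_force=4); say(f"touch {hit}, expected .0446")
hold(.2); say("settled")
p,d=get_image("scene"); a=p[100:200,140:280,::-1]
gripper_to(.076); hold(.3); move_l([*MATE,.15],feed=.15)
above((.45,-.1),.2,pi/2)
p,d=get_image("scene"); b=p[100:200,140:280,::-1]
cv2.imwrite("pics/s4.png",cv2.resize(np.hstack([a,b]),None,fx=2.8,fy=2.8,interpolation=2))
p,d=get_image("top");c=get_calibration("top"); np.savez("top4.npz",p=p,d=d,K=c["intrinsics"],T=c["world_from_camera"])
E
```

```text
touch True, expected .0446 t 33.0 tcp [ 0.5141 -0.2894  0.0458] open 0.0592 gf 32.7 F [ 1.2 -0.1  0.5]
settled t 33.2 tcp [ 0.5138 -0.2892  0.0457] open 0.0587 gf 32.7 F [ 2.9 -1.   2.1]
```

View pics/s4.png

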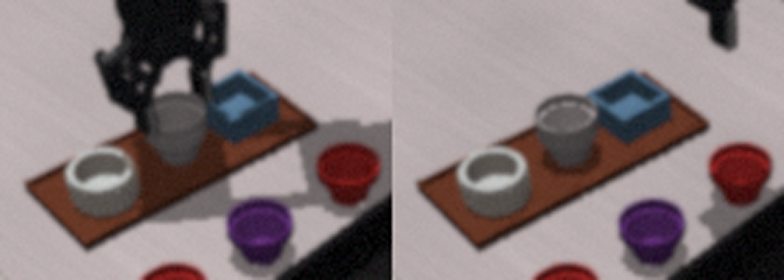

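The right half shows one double-height steel cup standing upright on the tray. I'll check its rim height and level by depth, along with the objects on the board.

```bash
python3 - <<'E'
from loc import *
f=np.load("top4.npz");p,d,K,T=[f[k] for k in"pdKT"];W=cloud(d,K,T);z=W[...,2]
m=np.zeros(d.shape,bool);m[192:228,390:426]=1
q=W[m&(z>.05)&(z<.1)];print(len(q),np.percentile(q[:,2],[5,50,95]).round(4))
ct=max(cv2.findContours((m&(z>.045)&(z<.1)).astype(np.uint8),0,2)[0],key=cv2.contourArea)
e=cv2.fitEllipse(ct);print(e,ray(e[0],.058,K,T).round(4))
q=q[q[:,2]>.053];A=np.c_[q[:,:2]-q[:,:2].mean(0),np.ones(len(q))];print("slope",np.linalg.lstsq(A,q[:,2],rcond=None)[0].round(3),q[:,:2].min(0),q[:,:2].max(0))
fl=W[206:214,402:412,2];print("floor",np.nanmin(fl),np.nanmedian(fl))
E
```

```text
114 [0.051  0.0565 0.0609]
((409.2165222167969, 210.02426147460938), (24.58731460571289, 25.601713180541992), 89.5667724609375) [ 0.5128 -0.2877  0.058 ]
slope [0.018 0.004 0.057] [ 0.48427273 -0.31856148] [ 0.54160321 -0.25916468]
floor 0.014689873270166354 0.02114487941983012
```

The rim is at 58 mm, the cup floor at about 20 mm, and it is level, so the cup is nested. Now I'll return jar, bottle and mill.

```bash
python3 - <<'E'
from arm import *
import cv2
gripper_to(.085); above((.45,.0),.25,YJ); above(BJ,.25,YJ); pick(BJ,.077,.20,(0,50))
above(JAR,.20,YJ); place(JAR,.066,.25,.085)
above(BB,.25,0); gripper_to(.08); pick(BB,.154,.285,(0,40))
above(BOT,.285,0); place(BOT,.143,.25,.076)
above(BM,.25,YM); pick(BM,.154,.285,(0,40))
above(MILL,.285,YM); place(MILL,.143,.25,.076)
above((.40,-.15),.30,0); say("end")
for n in("top","scene"):
    p,d=get_image(n);c=get_calibration(n); np.savez(f"{n}5.npz",p=p,d=d,K=c["intrinsics"],T=c["world_from_camera"])
    cv2.imwrite(f"pics/{n}5.png",p[:,:,::-1])
E
```

```text
gripped t 40.4 tcp [0.4029 0.3023 0.0783] open 0.0609 gf 53.9 F [-1.2 -1.8  5. ]
lifted t 41.1 tcp [0.401  0.3015 0.1983] open 0.0605 gf 54.9 F [-1.  -0.3 -3.8]
touch True, expected z 0.0660 t 43.4 tcp [0.5092 0.0458 0.0668] open 0.0606 gf 55.9 F [ 1.3 -3.4  3. ]
gripped t 47.5 tcp [0.4875 0.3022 0.1549] open 0.031 gf 40.1 F [-0.1 -0.4  4.7]
lifted t 48.3 tcp [0.486  0.3015 0.2827] open 0.0308 gf 40.0 F [-1.   0.7 -5.5]
touch True, expected z 0.1430 t 50.7 tcp [ 0.5067 -0.0178  0.1435] open 0.031 gf 41.2 F [0.6 0.2 4.5]
gripped t 54.7 tcp [0.5723 0.3022 0.1545] open 0.0136 gf 39.7 F [0.7 0.3 1.5]
lifted t 55.5 tcp [0.5711 0.3016 0.2828] open 0.0133 gf 39.1 F [ 0.1 -0.2 -4.7]
touch True, expected z 0.1430 t 57.9 tcp [ 0.5756 -0.0179  0.1434] open 0.0129 gf 40.3 F [0.3 0.2 3.7]
end t 60.4 tcp [ 0.4    -0.1496  0.2989] open 0.0759 gf 0.0 F [ 0.5  0.5 -0.3]
```

View pics/scene5.png

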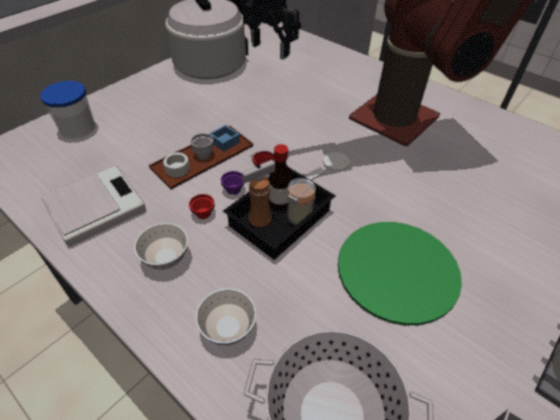

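```bash
python3 - <<'E'
from loc import *
f=np.load("top5.npz");p,d,K,T=[f[k] for k in"pdKT"];z=cloud(d,K,T)[...,2]
for n,(u0,u1,v0,v1),lo,hi,h in(("bar",(278,314,155,210),.155,.2,.168),("cap",(280,315,196,234),.16,.2,.176),("lid",(250,287,195,235),.085,.13,.101),("cup",(390,426,192,228),.045,.1,.058)):
    m=np.zeros(d.shape,bool);m[v0:v1,u0:u1]=1;m&=(z>lo)&(z<hi)
    ct=max(cv2.findContours(m.astype(np.uint8),0,2)[0],key=cv2.contourArea);e=cv2.fitEllipse(ct)
    print(n,np.round(e[0],1),ray(e[0],h,K,T).round(4),np.median(z[m]).round(4))
E
```

```text
bar [295.3 180.1] [ 0.5776 -0.017   0.168 ] 0.1684
cap [295.5 212.3] [ 0.5083 -0.0158  0.176 ] 0.1762
lid [267.3 213.4] [0.5096 0.0474 0.101 ] 0.1015
cup [409.2 210.1] [ 0.5127 -0.2877  0.058 ] 0.0511
```

Everything is upright and within 4 mm of where it started: mill (260,203), bottle (281,175) and jar (301,200), with the caddy corner empty and the cup nested at (203,147). Handing in.

```bash
python3 -c "
from plant import *
hold(.3); print(job_done())"
```

```text
the job is handed in; nothing more can be done
None
```

The job is handed in at about 61 s: the cup is nested in the matching steel cup, and mill, bottle and jar are back upright in the caddy, each within about 4 mm of its start by the last images; the hand-in returned no verdict.

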